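Clamp the snack jar and unscrew its cap

TASK

Wind the handwheel of the bench clamp clockwise until its sliding jaw has the square jar held firmly against the fixed jaw. Then unscrew the jar's tight cap anticlockwise until its thread lets go and lift it off, leaving the jar standing clamped. Finish while still holding the cap level and still in the gripper, straight above the jar's open mouth with a gap of about 2 cm; do not put it down, and leave the other things on the bench alone.

Things in the scene. Friction and masses are not known exactly. Their poses are not given: they have to be found in the camera images.
- clamp: Fixed jar clamp; wooden bed 120 (x) x 270 (y) x 12 mm. Origin under its middle at bench level, z up. From -y to +y: fixed wooden jaw (inner face at y = -115 mm, 90 mm wide, top 70 mm above bench), jar, sliding wooden jaw (85 mm wide, top 64 mm above bench), grey gear housing with a flat handwheel (100 mm across, rim top 65 mm above bench) on a vertical axis at x = 0, y = +75 mm.
- wheel_axis (a point): Point on the handwheel's vertical axis, 88 mm above the bench (the height of the middle of the wheel's handle).
- handle_grip (a point): Middle of the handwheel's upright round handle (20 mm diameter, 42 mm tall, its top 109 mm above the bench), 45 mm from the wheel's axis. The handle spins freely on its own pin, so it can be gripped and led round the circle with the hand keeping its direction.
- wheel (a joint): Turn of the handwheel, rad, growing clockwise seen from above; starts at 0 to 1.4. Stays where left (friction 0.3 N m, about 7 N at the handle). Geared to the sliding jaw, 10 mm per rad. The jar stands against the fixed jaw and the jaw meets it at about 3.4 rad; turning then goes hard. When let go, friction keeps a clamping force of up to 30 N.
- jaw (a joint): Travel of the sliding jaw, m, growing as it closes towards the fixed jaw (towards -y of the clamp); its face is 102 mm from the fixed jaw at 0, so about 0.034 with the jar clamped.
- jar: Loose square glass jar of nuts, about 0.55 kg; body 68 x 68 x 70 mm with upright sides, standing on the clamp's bed (12 mm above bench) between the jaws, its sides nearly along the clamp's axes. Origin at the centre of its underside, z up. A round threaded neck rises above 75 mm. Unclamped, it turns along with the cap.
- jar_mouth (a point): Centre of the jar's mouth, at the top of the 44 mm wide neck, 105 mm above the jar's underside; axes as the jar's.
- cap_center (a point): Centre (12 mm up) of the ribbed grey cap: 60 mm diameter, 24 mm high, 50 g, z up. Screwed on, its underside is 87 to 88 mm above the jar's underside, with 12 mm free below it down to the jar's shoulder. Tight at first (about 0.5 N m), looser after some 30 degrees. Unscrews anticlockwise seen from above; once free it lifts straight off (underside 18 mm up to clear the mouth).
- cap_lug (a point): Point on the cap's rim, half-way up, 30 mm from its axis. Seen from above it starts 8 to 18 degrees anticlockwise of the jar's x axis. The cap has 3 lugs under 3 short ridges on the neck: it is free once this point is past 60 degrees (42 to 52 degrees of turn) and meets the next ridges past 110 degrees, so turn about 70 degrees. It rises about 2 mm near the end of that turn, if let.
- anvil_face (a point): Middle of the fixed jaw's inner face, 29 mm above the clamp's bed.
- lunch_tin: Bystander: grey two-tier lunch tin 124 x 94 x 82 mm, origin under its centre.
- sippy_cup: Bystander: orange lidded cup with two handles, 71 mm across (120 over the handles) and 114 mm tall, origin under its centre.
- butter_dish: Bystander: white ceramic butter dish 170 x 100 x 89 mm, origin under its centre.
- fork: Bystander: flat bamboo fork 193 x 26 x 6 mm lying on the bench, origin near its middle.
There are look-alikes about, which are no part of the job. Of the things shaped like the part that bears cap_center, the grey one is meant. What is shaped like the jar but orange is not meant.

How it is judged:
By the outcome, as a careful person would: the job done as asked, in the order asked, and still so for the second after the job is handed in, while the arm keeps its last pose, push and grip.
It also fails if it takes over 54 s, if anything falls off the work surface, if the arm or the gripper's body presses on something with over 40 N, if the wrist force passes 120 N, or if a joint passes its speed limit or range.

ROBOT

A 6-joint arm with a two-finger parallel gripper is mounted at the origin on the work surface. World frame = base frame: x ahead of the robot, y to its left, z up, the work surface at z = 0. Lengths are in mm, angles in rad, forces in N, time in s.
With the tool pointing down it reaches from about 350 to 975 mm from the base axis. Payload 17.4 kg.
Tool frame: the origin (TCP) lies on the centre line of the jaws, within the pads' length; the fingertips stand 19 mm ahead of it and the grasp point (between the pads) is the TCP; y points along the fingers, z is the direction in which the jaws open and shut, and the axes are right-handed (so a half turn about y gives the same grasp; the last joint's range is limited). The gripper opens to 85 mm and grips with 20 to 120 N. Pads are 22 mm wide; open, the fingers measure 114 mm over their backs; the gripper's body (76 mm by 85 mm) begins 54 mm behind the grasp point. The pads swing forward as they close: fully open they stand 13 mm farther back than shut.
Start: joints at [1.147, 0.116, 1.442, -0, 1.584, -0.038], TCP at [254.011, 625.389, 250.303] pointing down, gripper open.
Joint ranges: [-2.83, 2.83], [-0.83, 2.19], [0.07, 2.5], [-1.14, 4.28], [0.01, 3], [-2.97, 2.97]. Speed limits (rad/s): [1.89, 1.89, 2.22, 3.14, 3.14, 3.14].

INTERFACE

Orientations are given as a unit quaternion [x, y, z, w].
In Python, from rig import env, imaging, finder gives the robot as it stands.
- The arm moves only by the shell command python3 -m handwheel 'ROWS' [FORCE]. ROWS is JSON, a list of rows, each an object with "fingers": the closure, from -1 (fully open) to 1 (shut); "slide": the shift along the world's x, y, z in mm, a list of three; "dr": the turn, a rotation vector about the world's x, y, z in degrees, a list of three. In form: [{"fingers": fingers, "slide": [x, y, z], "dr": [rx, ry, rz]}, ...]. A call has exactly 8 rows; each row is the pose to reach, as a shift and turn from the pose commanded when the call began; what a row does not reach only later rows make up. A row lasts 1/12 s, in which the tool goes at most 41.7 mm and 7.16 degrees, less where a joint would pass 70% of its speed; a pose out of reach is approached as far as the arm can. A call with a gripper value outside its range is refused whole. The fingers move at their own pace and stop on an object; FORCE is the grip in N (left out, the last holds). Time passes only in rows, so rows that repeat a pose let the fingers close, or fill a call up. It gives the time, the measured TCP pose, the force and the opening at its end, in the units of the state.
- env.state(): the state, without advancing time (a new reading comes with each control period).
- imaging.read_camera(name): name is "scene" or "top" or "wrist"; returns a dict with "image" (400x640x3 uint8, blue, green, red), "range_z" (400x640 float32, mm along the optical axis (not along the pixel's ray), 0 where there is no reading), "vfov" (degrees; the focal length in pixels is half the picture's height over the tangent of half this angle, whatever the lens; pixels are square), "cx", "cy" (the principal point, pixels), "world_to_cam" (4x4, takes a point from world to camera coordinates); the wrist camera has in their place "tool_from_camera" (4x4, takes a point from camera to tool coordinates, whose origin is the TCP and whose axes are the tool frame's). Camera axes: x right, y up, looking along -z (the intrinsics and any distortion apply to the point x, -y, -z); pixel columns grow to the right and rows downward; lengths in mm; the calibration is good to about 2 mm. The wrist camera is an equidistant fisheye: a pixel r from the principal point sees the ray r / f radians off the axis. A picture is of the moment at which its call begins: read the wrist's pose just before it.
- env.finish_job(): hands the job in, once; it reports no verdict.
Trained networks look in a picture, given as the dict that the camera call returned (one of the last four; its "shot" number tells which), for a name from the list of things; names that differ only in an ending like _2 or _b are one class to them, and where a whole thing is asked for, a point or a joint stands for the part that bears it (a point fixed in the world has none). Each returns a list of dicts, best first, with "score" (0 to 1); they miss things now and then, are a little off and sometimes report something else, mostly with a low value. They report only what shows in the picture. A call takes as long as a camera call. They do not tell look-alikes from the thing itself.
- finder.look_for(query, picture): "bbox" ([centre column, centre row, width, height] in pixels, round what is visible of it).
- finder.mark_of(query, picture): "point" ([column, row] in pixels: a listed point, or the origin of a listed thing).
The state is a dict: "time_s": time; "joint_pos": joint angles; "joint_velocities": joint speeds; "tau": joint torques, N m; "tcp_pos": TCP position; "eef_rot": TCP orientation; "wrist_force": force on the tool from outside, world axes, zero at the start; "torque": the same for the moment, N m; "grip_width": opening from 0.0 (shut) to 1.0 (fully open).
Only numpy, scipy, OpenCV 4.12 (cv2) and the standard library are available. Lean on these libraries where they do the work, as an engineer would, in place of code of your own. Each camera call takes 0.05 s, during which the arm holds its last target.

## Working session

There is one attempt and no reset: what is moved stays moved. The work goes in short steps, Python scripts to look and compute and a shell command to move; the robot and the scene stay as the last step left them, time stands still between calls to the robot, and variables do not carry over. Pictures are saved under pics/ and viewed, and the job is handed in when it is done.

```bash
ls -la; mkdir -p pics; cat > h.py <<'E'
import numpy as np, cv2
from rig import env, imaging, finder
def px2w(pic,u,v,z=None,d=None):
    H=pic["image"].shape[0]; f=H/2/np.tan(np.radians(pic["vfov"])/2)
    x=(u-pic["cx"])/f; y=(v-pic["cy"])/f
    ray=np.array([x,-y,-1.0]); T=np.linalg.inv(pic["world_to_cam"])
    if d is not None: return T[:3,:3]@(ray*d)+T[:3,3]
    r=T[:3,:3]@ray; o=T[:3,3]
    return o+r*(z-o[2])/r[2]
E
python3 - <<'E'
from h import *
s=env.state(); print(s)
for n in ["scene","top"]:
    p=imaging.read_camera(n); cv2.imwrite(f"pics/{n}0.png",p["image"]); print(n,p["vfov"],p["cx"],p["cy"],[k for k in p])
    for q in ["clamp","jar","cap_center","handle_grip","wheel_axis","jar_mouth","cap_lug","anvil_face"]:
        print(q,[(np.round(r["point"],1).tolist(),round(r["score"],2)) for r in finder.mark_of(q,p)][:4])
E
```

```text
total 12
drwxr-xr-x  3 agent agent 4096 Dec  7 01:26 .
drwxr-xr-x 23 root  root  4096 Dec  7 01:26 ..
drwxr-xr-x  2 agent agent 4096 Dec  7 01:26 pics
{'time_s': 0.0, 'joint_pos': array([ 1.14721920e+00,  1.16488234e-01,  1.44224414e+00,  1.73637993e-05,
        1.58398425e+00, -3.77934291e-02]), 'joint_velocities': array([-3.45024630e-04, -7.32008705e-04, -1.73088891e-04,  8.42444726e-05,
        1.37973157e-03, -1.16434964e-04]), 'tau': array([-6.73165432e-04, -7.31967473e+01, -6.32497716e+01, -1.50919836e-04,
        6.59985119e-03, -7.90590377e-06]), 'tcp_pos': array([253.92797873, 625.24723046, 249.57375562]), 'eef_rot': array([ 0.69437812, -0.13564763,  0.13545396, -0.69360721]), 'wrist_force': array([-0.16992244, -0.07368748,  0.17669026]), 'torque': array([-0.01411269,  0.03973185,  0.06249433]), 'grip_width': 0.9979508966762219}
scene 53.00222821578492 317.2288573531683 195.18516973745386 ['image', 'range_z', 'vfov', 'cx', 'cy', 'world_to_cam', 'shot']
clamp [([301.2, 206.5], 0.67)]
jar [([333.7, 248.4], 0.78), ([276.7, 208.8], 0.64)]
cap_center [([275.2, 189.2], 0.69), ([26
[... 154 characters left out ...]
p_lug [([253.7, 242.0], 0.89), ([283.9, 192.6], 0.65), ([448.3, 232.8], 0.64)]
anvil_face [([263.1, 210.5], 0.78)]
top 49.086563670887756 322.39247646384325 196.2548676835839 ['image', 'range_z', 'vfov', 'cx', 'cy', 'world_to_cam', 'shot']
clamp [([343.2, 201.6], 0.79), ([364.8, 179.0], 0.21)]
jar [([364.8, 192.9], 0.8), ([313.1, 142.3], 0.69), ([455.9, 232.0], 0.26)]
cap_center [([372.2, 189.7], 0.76), ([388.6, 145.7], 0.55)]
handle_grip [([298.0, 206.3], 0.44)]
wheel_axis [([316.6, 202.7], 0.63)]
jar_mouth [([311.6, 131.1], 0.7), ([372.9, 190.1], 0.51), ([384.7, 190.2], 0.4)]
cap_lug [([391.7, 154.3], 0.93), ([365.6, 177.1], 0.69)]
anvil_face [([186.9, 138.7], 0.7), ([384.4, 187.7], 0.65)]
```

View pics/scene0.png

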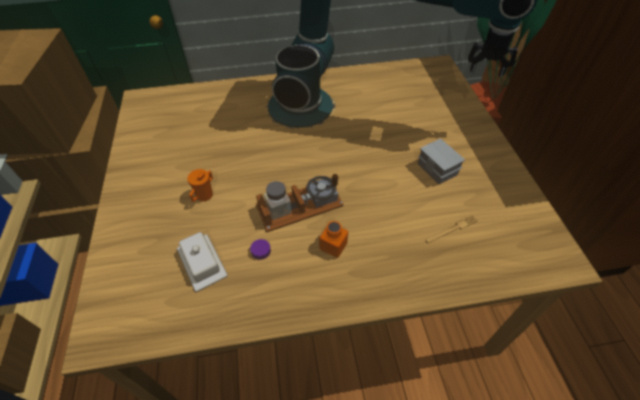

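View pics/top0.png

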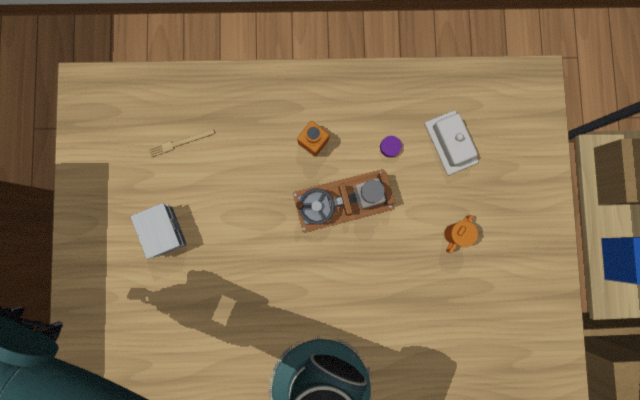

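The clamp is at top (345,201). It holds the jar with the grey cap at (372,191) top / (276,189) scene. The purple cap at (390,146) top and the orange jar at (313,138) top are look-alikes. The handle looks to be near (299,206) top. I'll check enlarged crops and measure.

```bash
python3 - <<'E'
from h import *
t=imaging.read_camera("top"); s=imaging.read_camera("scene")
a=cv2.resize(t["image"][150:250,280:410],None,fx=5,fy=5,interpolation=cv2.INTER_CUBIC)
b=cv2.resize(s["image"][160:240,240:360],None,fx=5,fy=5,interpolation=cv2.INTER_CUBIC)
cv2.imwrite("pics/tc.png",a); cv2.imwrite("pics/sc.png",b)
def W(q,p,z):
    for r in finder.mark_of(q,p):
        print(q,np.round(r["point"],1),round(r["score"],2),np.round(px2w(p,*r["point"],z=z),1))
for n,p in (("top",t),("scene",s)):
    print(n)
    for q,z in (("clamp",0),("wheel_axis",88),("handle_grip",88),("cap_center",111),("jar",12),("anvil_face",41),("cap_lug",111)): W(q,p,z)
# points from depth
for n,p in (("top",t),("scene",s)):
    H,Wd=p["range_z"].shape
    f=H/2/np.tan(np.radians(p["vfov"])/2)
    v,u=np.mgrid[0:H,0:Wd]; d=p["range_z"]
    pts=np.stack([(u-p["cx"])/f*d,-(v-p["cy"])/f*d,-d],-1)
    T=np.linalg.inv(p["world_to_cam"]); w=pts@T[:3,:3].T+T[:3,3]
    np.save(f"{n}_w.npy",w)
    box=(slice(150,250),slice(280,410)) if n=="top" else (slice(160,235),slice(240,350))
    r=w[box].reshape(-1,3)
    print(n,"camera at",T[:3,3].round(0))
    for lo,hi in ((5,30),(55,75),(95,112),(112,130)):
        m=(r[:,2]>lo)&(r[:,2]<hi); print(lo,hi,m.sum(),r[m].mean(0).round(1) if m.any() else "", (r[m].min(0).round(0),r[m].max(0).round(0)) if m.any() else "")
E
```

```text
top
clamp [343.1 202.6] 0.88 [516.9 -76.6   0. ]
wheel_axis [315.4 202.7] 0.83 [511.5   4.   88. ]
handle_grip [298.8 202.8] 0.53 [512.3  48.5  88. ]
cap_center [372.5 190.7] 0.65 [ 538.1 -147.4  111. ]
cap_center [391.4 146.1] 0.58 [ 656.7 -202.3  111. ]
jar [315.9 143.4] 0.98 [689.5  -2.   12. ]
jar [364.6 194. ] 0.53 [ 539.3 -138.2   12. ]
jar [184.7 140.4] 0.46 [705.8 374.9  12. ]
anvil_face [382.2 189.4] 0.67 [ 548.3 -184.7   41. ]
cap_lug [366.2 180.9] 0.86 [ 564.5 -131.6  111. ]
cap_lug [393.  155.8] 0.57 [ 630.4 -205.6  111. ]
scene
clamp [301.4 205.2] 0.96 [521.4 -69.4   0. ]
wheel_axis [319.3 179.2] 0.89 [493.8  -2.7  88. ]
handle_grip [200.7 260.1] 0.54 [ 731.7 -379.    88. ]
handle_grip [332.8 179.6] 0.39 [503.2  40.1  88. ]
cap_center [259.5 251.1] 0.81 [ 745.3 -212.8  111. ]
cap_center [276.1 190. ] 0.79 [ 534.1 -145.5  111. ]
cap_center [277.7 210.9] 0.32 [ 615.8 -148.9  111. ]
jar [279.1 208.3] 0.72 [ 530.6 -144.6   12. ]
jar [332.5 249.4] 0.64 [ 7.159e+02 -2.000e-01  1.200e+01]
anvil_face [263.7 208.6] 0.57 [ 545.5 -193.3   41. ]
cap_lug [283.3 193.6] 0.78 [ 552.4 -125.   111. ]
cap_lug [255.3 242.1] 0.53 [ 714.  -222.3  111. ]
top camera at [ 420.   13. 1259.]
5 30 2452 [526.6 -87.4  12.1] (array([ 380., -273.,    5.]), array([673., 107.,  30.]))
55 75 1101 [520.7 -59.1  65.6] (array([ 455., -211.,   55.]), array([661.,  51.,  75.]))
95 112 49 [508.7  15.5 108.1] (array([ 497., -143.,   96.]), array([552.,  56., 112.]))
112 130 424 [ 535.3 -143.4  124.5] (array([ 504., -176.,  112.]), array([565.,  52., 130.]))
scene camera at [1344. -136. 1068.]
5 30 1182 [550.2 -80.5  13.2] (array([ 295., -267.,    5.]), array([647., 102.,  30.]))
55 75 784 [541.9 -70.5  65.4] (array([ 456., -212.,   55.]), array([706.,  53.,  75.]))
95 112 267 [650.9 -16.4 105. ] (array([ 498., -175.,   95.]), array([721.,  56., 112.]))
112 130 271 [ 541.8 -145.3  122.9] (array([ 509., -176.,  112.]), array([569.,  46., 129.]))
```

View pics/tc.png

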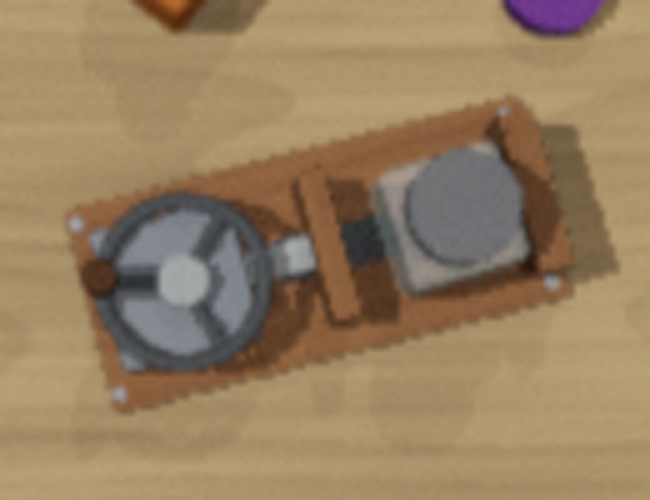

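View pics/sc.png

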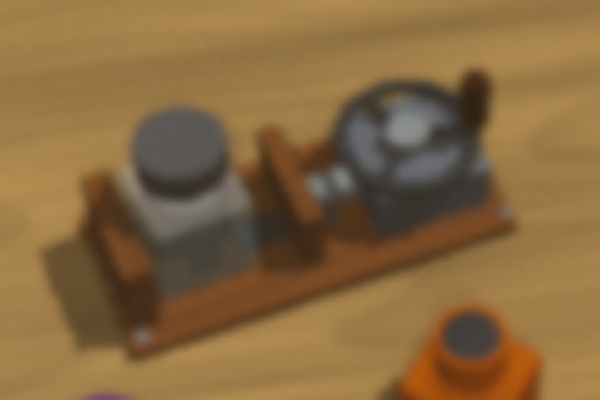

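```bash
python3 - <<'E'
from h import *
w=np.load("top_w.npy")[160:245,285:405].reshape(-1,3)
m=(w[:,2]>9)&(w[:,2]<80)&(w[:,0]>420)&(w[:,0]<620)
r=cv2.minAreaRect(w[m][:,:2].astype(np.float32)); print("bed",r)
for ox in (0,):
  m=(w[:,2]>118)&(w[:,2]<130)&(w[:,1]<-100); c=cv2.minEnclosingCircle(w[m][:,:2].astype(np.float32)); print("cap",c,w[m].mean(0), m.sum())
m=(w[:,2]>98)&(w[:,1]>-90); print("handle",w[m].round(1).tolist()[:60])
m=(w[:,2]>56)&(w[:,2]<72)&(w[:,1]>-60); print("wheel",cv2.minEnclosingCircle(w[m][:,:2].astype(np.float32)),m.sum())
E
```

```text
bed ((513.0618286132812, -78.40606689453125), (151.3482208251953, 274.1747741699219), 16.310197830200195)
cap ((536.286865234375, -146.0520782470703), 30.60017967224121) [ 535.82681606 -145.59574792  124.80766824] 412
handle [[419.9, 13.4, 1259.4], [419.9, 13.4, 1259.4], [419.9, 13.4, 1259.4], [419.9, 13.4, 1259.4], [419.9, 13.4, 1259.4], [419.9, 13.4, 1259.4], [419.9, 13.4, 1259.4], [419.9, 13.4, 1259.4], [419.9, 13.4, 1259.4], [419.9, 13.4, 1259.4], [419.9, 13.4, 1259.4], [419.9, 13.4, 1259.4], [419.9, 13.4, 1259.4], [419.9, 13.4, 1259.4], [419.9, 13.4, 1259.4], [419.9, 13.4, 1259.4], [419.9, 13.4, 1259.4], [419.9, 13.4, 1259.4], [512.9, 52.6, 109.2], [512.8, 49.9, 109.5], [512.6, 47.3, 110.7], [512.7, 44.7, 109.2], [512.5, 42.0, 110.4], [419.9, 13.4, 1259.4], [510.7, 55.4, 104.1], [509.8, 52.5, 114.2], [510.1, 50.0, 110.0], [510.3, 47.5, 106.2], [510.1, 44.8, 108.6], [510.1, 42.2, 107.3], [509.8, 39.4, 110.6], [508.2, 55.5, 102.3], [507.5, 52.6, 109.8], [507.5, 50.1, 108.8], [507.2, 47.3, 112.1], [419.9, 13.4, 1259.4], [507.4, 42.2, 108.7], [507.3, 39.5, 108.6], [419.9, 13.4, 1259.4], [504.9, 55.3, 110.3], [504.9, 52.7, 110.2], [504.8, 50.1, 110.6], [504.7, 47.4, 110.2], [504.5, 44.7, 112.8], [504.2, 42.1, 115.6], [504.7, 39.6, 108.0], [504.6, 37.0, 108.5], [502.5, 55.5, 107.6], [502.2, 52.7, 110.0], [502.1, 50.1, 111.4], [502.1, 47.5, 109.8], [502.2, 44.9, 107.5], [502.3, 42.3, 106.4], [501.8, 39.6, 111.8], [499.6, 52.8, 110.1], [499.5, 50.1, 111.1], [499.7, 47.6, 107.6], [499.5, 45.0, 108.9], [499.4, 42.3, 109.3], [499.7, 39.8, 105.0]]
wheel ((503.9786682128906, 3.6555254459381104), 51.42983627319336) 574
```

The grey cap at crop (465,205) sits on the jar in the clamp. It is the meant one, since the purple cap and orange jar stand apart. The handle is the brown upright at crop (98,277). Next I'll refine the wheel axis and clamp yaw.

```bash
python3 - <<'E'
from h import *
from scipy.spatial.transform import Rotation as R
from scipy.optimize import least_squares
t=imaging.read_camera("top"); s=imaging.read_camera("scene")
for u,v,z,n in ((280+184/5,150+280/5,65,"hub65"),(280+98/5,150+277/5,109,"handle top"),(280+465/5,150+207/5,124,"captop")):
    print(n,px2w(t,u,v,z=z).round(1))
for u,v,z,n in ((240+407/5,160+128/5,65,"hub"),(240+475/5,160+78/5,109,"handle top"),(240+181/5,160+140/5,124,"captop")):
    print(n,px2w(s,u,v,z=z).round(1))
w=np.load("top_w.npy")[160:245,285:405].reshape(-1,3)
m=(w[:,2]>58)&(w[:,2]<72)&(np.hypot(w[:,0]-500,w[:,1]-3)<62); q=w[m][:,:2]
# outermost points per angle
c=q.mean(0)
for _ in range(5):
    a=np.arctan2(*(q-c).T[::-1]); rr=np.hypot(*(q-c).T); k=((a+np.pi)/(2*np.pi)*36).astype(int)
    o=np.array([q[k==i][rr[k==i].argmax()] for i in range(37) if (k==i).any()])
    r=least_squares(lambda p:np.hypot(*(o-p[:2]).T)-50,c,loss="soft_l1"); c=r.x
print("wheel fit",c, len(o))
# bed corners, screws seen top crop
for u,v in ((77,223),(121,396),(505,111),(552,283)): print(px2w(t,280+u/5,150+v/5,z=12).round(1))
st=env.state(); print("tool axes\n",R.from_quat(st["eef_rot"]).as_matrix().round(3))
E
```

```text
hub65 [5.042e+02 2.000e-01 6.500e+01]
handle top [503.7  45.9 109. ]
captop [ 534.9 -146.9  124. ]
hub [502.6   2.6  65. ]
handle top [505.8  46.5 109. ]
captop [ 537.1 -144.3  124. ]
wheel fit [504.19749202   1.79347697] 36
[542.  60.  12.]
[442.8  37.   12. ]
[ 601.3 -187.8   12. ]
[ 501.3 -211.1   12. ]
tool axes
 [[ 0.926  0.     0.376]
 [-0.376  0.     0.926]
 [ 0.    -1.     0.   ]]
```

```bash
python3 -m handwheel '[{"fingers":-1,"slide":[16,-36,0],"dr":[0,0,-4]},{"fingers":-1,"slide":[32,-72,0],"dr":[0,0,-9]},{"fingers":-1,"slide":[48,-108,0],"dr":[0,0,-14]},{"fingers":-1,"slide":[64,-144,0],"dr":[0,0,-19]},{"fingers":-1,"slide":[80,-180,0],"dr":[0,0,-24]},{"fingers":-1,"slide":[96,-216,0],"dr":[0,0,-28]},{"fingers":-1,"slide":[112,-252,0],"dr":[0,0,-32]},{"fingers":-1,"slide":[126,-289,0],"dr":[0,0,-36]}]' 60
python3 -m handwheel '[{"fingers":-1,"slide":[16,-36,0],"dr":[0,0,-4]},{"fingers":-1,"slide":[32,-72,0],"dr":[0,0,-8]},{"fingers":-1,"slide":[48,-108,0],"dr":[0,0,-12]},{"fingers":-1,"slide":[64,-144,0],"dr":[0,0,-16]},{"fingers":-1,"slide":[80,-180,0],"dr":[0,0,-20]},{"fingers":-1,"slide":[96,-216,0],"dr":[0,0,-24]},{"fingers":-1,"slide":[112,-252,0],"dr":[0,0,-28]},{"fingers":-1,"slide":[125,-290,-20],"dr":[0,0,-32]}]'
cat >> h.py <<'E'
from scipy.spatial.transform import Rotation as R
def wrist_px2w(pic,st,u,v,z):
    f=pic["image"].shape[0]/2/np.tan(np.radians(pic["vfov"])/2)
    dx,dy=u-pic["cx"],v-pic["cy"]; r=np.hypot(dx,dy); th=r/f
    k=np.sin(th)/max(r,1e-9); ray=np.array([dx*k,-dy*k,-np.cos(th)])
    T=np.array(pic["tool_from_camera"]); Rw=R.from_quat(st["eef_rot"]).as_matrix()
    o=Rw@T[:3,3]+st["tcp_pos"]; d=Rw@T[:3,:3]@ray
    return o+d*(z-o[2])/d[2]
E
python3 - <<'E'
from h import *
st=env.state(); p=imaging.read_camera("wrist"); cv2.imwrite("pics/w1.png",p["image"])
print(st["time_s"],st["tcp_pos"].round(1),st["joint_pos"].round(2),p["vfov"])
for q,z in (("handle_grip",88),("wheel_axis",88),("cap_center",111.5),("cap_lug",111.5),("jar",12),("anvil_face",41)):
    for r in finder.mark_of(q,p)[:3]: print(q,round(r["score"],2),np.round(r["point"],1),wrist_px2w(p,st,*r["point"],z).round(1))
E
```

```text
time_s: 2.47
tcp_pos: [380.4, 334.7, 250.4]
eef_rot: [-0.617, 0.344, -0.344, 0.618]
wrist_force: [0.4, 0.7, -0.1]
grip_width: 1.003
time_s: 3.13
tcp_pos: [505.6, 47.0, 234.9]
eef_rot: [0.497, -0.5, 0.503, -0.5]
wrist_force: [0.4, 0.5, 1.8]
grip_width: 1.0
3.1333 [505.6  47.  234.9] [ 0.04 -0.25  1.82 -0.    1.57  0.05] 65.70646984690485
handle_grip 0.96 [314.9 187.4] [503.5  45.3  88. ]
wheel_axis 0.9 [316.4 230. ] [504.6   2.8  88. ]
cap_lug 0.47 [363.8 348. ] [ 556.8 -134.7  111.5]
jar 0.83 [338.7 303.1] [ 535.  -145.1   12. ]
jar 0.76 [464.4 193. ] [693.2  14.8  12. ]
```

View pics/w1.png

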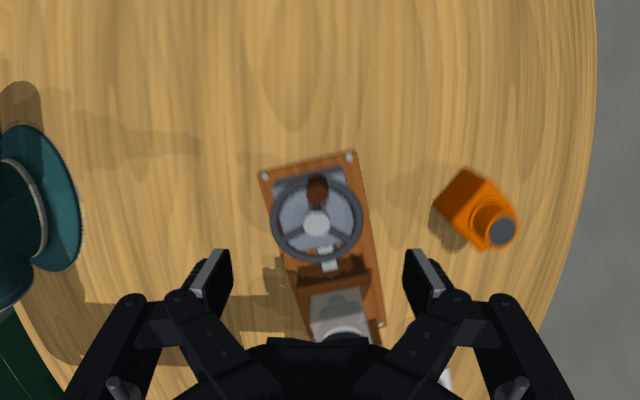

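The wrist view shows the handle at (317,190), its axis hub at (316,223), and the opening straddling in x. I'm descending onto the handle.

```bash
python3 -m handwheel '[{"fingers":-1,"slide":[-0.5,-0.5,-30],"dr":[0,0,0]},{"fingers":-1,"slide":[-0.5,-0.5,-60],"dr":[0,0,0]},{"fingers":-1,"slide":[-0.5,-0.5,-90],"dr":[0,0,0]},{"fingers":-1,"slide":[-0.5,-0.5,-115],"dr":[0,0,0]},{"fingers":-1,"slide":[-0.5,-0.5,-130],"dr":[0,0,0]},{"fingers":-1,"slide":[-0.5,-0.5,-138],"dr":[0,0,0]},{"fingers":0,"slide":[-0.5,-0.5,-138],"dr":[0,0,0]},{"fingers":1,"slide":[-0.5,-0.5,-138],"dr":[0,0,0]}]' 60
python3 -m handwheel '[{"fingers":1,"slide":[0,0,0],"dr":[0,0,0]},{"fingers":1,"slide":[0,0,0],"dr":[0,0,0]},{"fingers":1,"slide":[0,0,0],"dr":[0,0,0]},{"fingers":1,"slide":[0,0,0],"dr":[0,0,0]},{"fingers":1,"slide":[0,0,0],"dr":[0,0,0]},{"fingers":1,"slide":[0,0,0],"dr":[0,0,0]},{"fingers":1,"slide":[0,0,0],"dr":[0,0,0]},{"fingers":1,"slide":[0,0,0],"dr":[0,0,0]}]'
python3 - <<'E'
from h import *
st=env.state(); p=imaging.read_camera("wrist"); cv2.imwrite("pics/w2.png",p["image"])
print(st["wrist_force"],st["tcp_pos"],st["time_s"])
for q,z in (("handle_grip",88),("wheel_axis",88)):
    for r in finder.mark_of(q,p)[:2]: print(q,round(r["score"],2),np.round(r["point"],1),wrist_px2w(p,st,*r["point"],z).round(1))
E
```

```text
time_s: 4.15
tcp_pos: [503.8, 49.2, 94.7]
eef_rot: [0.5, -0.5, 0.5, -0.5]
wrist_force: [0.5, 0.2, 0.4]
grip_width: 0.748
time_s: 4.82
tcp_pos: [504.3, 48.6, 95.0]
eef_rot: [0.499, -0.5, 0.501, -0.5]
wrist_force: [0.2, 1.4, 6.7]
grip_width: 0.216
[0.21137853 1.44820776 6.65936385] [504.25936305  48.62660763  94.99256356] 4.8167
handle_grip 0.78 [317.8 268. ] [503.9  47.5  88. ]
wheel_axis 0.87 [318.7 334.1] [504.4   2.7  88. ]
```

View pics/w2.png

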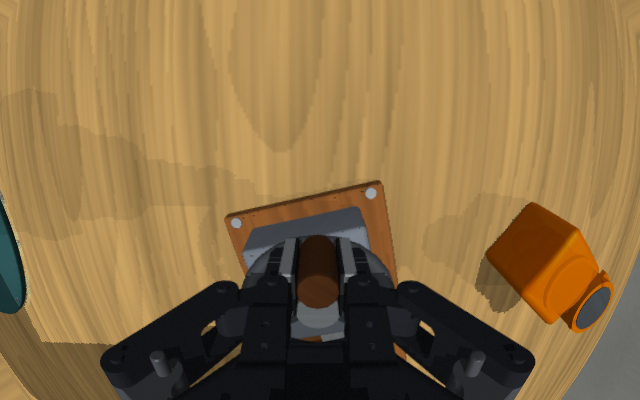

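The handle is gripped between the pads at (317,270), opening about 18 mm. I'm leading it clockwise in a 45 mm circle about (504.4,2.3).

```bash
python3 -m handwheel '[{"fingers":1,"slide":[5.9,-0.4,0],"dr":[0,0,0]},{"fingers":1,"slide":[11.6,-1.5,0],"dr":[0,0,0]},{"fingers":1,"slide":[17.2,-3.4,0],"dr":[0,0,0]},{"fingers":1,"slide":[22.5,-6,0],"dr":[0,0,0]},{"fingers":1,"slide":[27.4,-9.3,0],"dr":[0,0,0]},{"fingers":1,"slide":[31.8,-13.2,0],"dr":[0,0,0]},{"fingers":1,"slide":[35.7,-17.6,0],"dr":[0,0,0]},{"fingers":1,"slide":[39,-22.5,0],"dr":[0,0,0]}]' 80
python3 - <<'E'
from h import *
st=env.state(); p=imaging.read_camera("wrist"); cv2.imwrite("pics/w3.png",p["image"])
for q,z in (("handle_grip",88),("wheel_axis",88)):
    for r in finder.mark_of(q,p)[:2]: print(q,round(r["score"],2),np.round(r["point"],1),wrist_px2w(p,st,*r["point"],z).round(1))
E
```

```text
time_s: 5.63
tcp_pos: [543.2, 26.6, 95.0]
eef_rot: [-0.499, 0.5, -0.5, 0.5]
wrist_force: [-4.2, 5.4, 8.8]
grip_width: 0.215
handle_grip 0.87 [318.8 266.9] [543.3  26.1  88. ]
```

```bash
python3 -m handwheel '[{"fingers":1,"slide":[2.6,-5.3,0],"dr":[0,0,0]},{"fingers":1,"slide":[4.5,-10.9,0],"dr":[0,0,0]},{"fingers":1,"slide":[5.6,-16.6,0],"dr":[0,0,0]},{"fingers":1,"slide":[6,-22.5,0],"dr":[0,0,0]},{"fingers":1,"slide":[5.6,-28.4,0],"dr":[0,0,0]},{"fingers":1,"slide":[4.5,-34.1,0],"dr":[0,0,0]},{"fingers":1,"slide":[2.6,-39.7,0],"dr":[0,0,0]},{"fingers":1,"slide":[0,-45,0],"dr":[0,0,0]}]' 80
python3 - <<'E'
from h import *
st=env.state(); print(st["tcp_pos"],st["wrist_force"])
p=imaging.read_camera("top"); cv2.imwrite("pics/t3.png",cv2.resize(p["image"][150:250,280:410],None,fx=5,fy=5,interpolation=cv2.INTER_CUBIC))
E
```

```text
time_s: 6.45
tcp_pos: [543.6, -18.6, 95.1]
eef_rot: [0.499, -0.5, 0.501, -0.501]
wrist_force: [3.0, 6.3, 5.8]
grip_width: 0.211
[543.59870028 -18.63260407  95.12102378] [3.02015248 6.27913638 5.77828318]
```

View pics/t3.png

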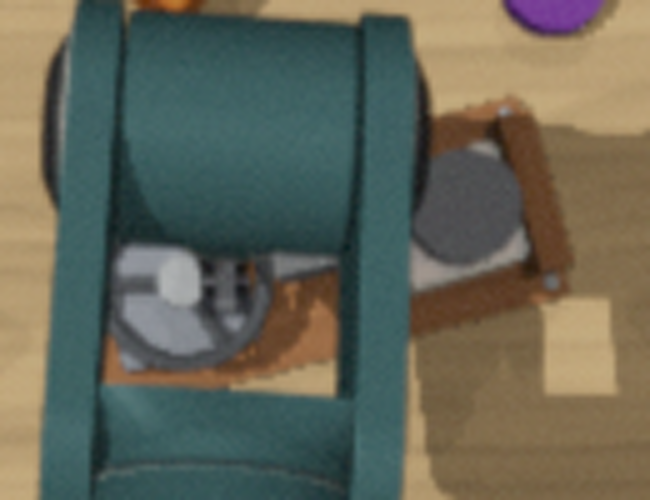

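The arm hides most of the clamp, with the jar at crop (465,205) unmoved. No contact after 120°, so I'm continuing more slowly.

```bash
python3 -m handwheel '[{"fingers":1,"slide":[-2.4,-3.7,0],"dr":[0,0,0]},{"fingers":1,"slide":[-5.2,-7.2,0],"dr":[0,0,0]},{"fingers":1,"slide":[-8.3,-10.4,0],"dr":[0,0,0]},{"fingers":1,"slide":[-11.6,-13.2,0],"dr":[0,0,0]},{"fingers":1,"slide":[-15.2,-15.7,0],"dr":[0,0,0]},{"fingers":1,"slide":[-19.1,-17.9,0],"dr":[0,0,0]},{"fingers":1,"slide":[-23.2,-19.6,0],"dr":[0,0,0]},{"fingers":1,"slide":[-27.4,-21,0],"dr":[0,0,0]}]' 80
python3 - <<'E'
from h import *
st=env.state(); print(st["tcp_pos"],st["wrist_force"])
st=env.state();p=imaging.read_camera("wrist"); cv2.imwrite("pics/w4.png",p["image"])
p=imaging.read_camera("scene"); cv2.imwrite("pics/s4.png",cv2.resize(p["image"][160:240,240:360],None,fx=5,fy=5,interpolation=cv2.INTER_CUBIC))
E
```

```text
time_s: 7.17
tcp_pos: [516.3, -39.8, 95.1]
eef_rot: [0.498, -0.5, 0.501, -0.501]
wrist_force: [6.5, 4.4, 3.1]
grip_width: 0.212
[516.27684788 -39.83646818  95.11551464] [6.50200644 4.44426461 3.08316622]
```

View pics/s4.png

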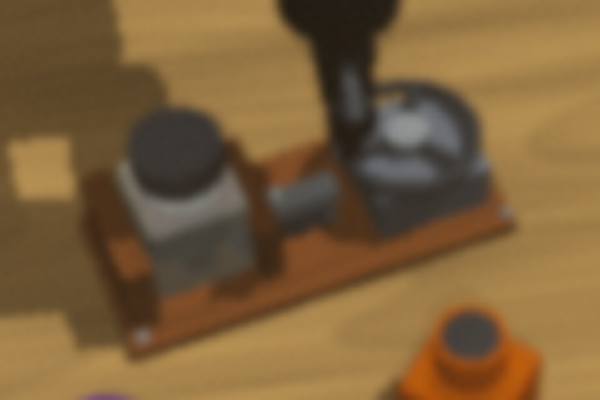

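The sliding jaw, at crop (265,210), is now almost at the jar. I'm taking small steps and watching the force.

```bash
python3 -m handwheel '[{"fingers":1,"slide":[-1.7,-0.4,0],"dr":[0,0,0]},{"fingers":1,"slide":[-3.4,-0.7,0],"dr":[0,0,0]},{"fingers":1,"slide":[-5.1,-1,0],"dr":[0,0,0]},{"fingers":1,"slide":[-6.9,-1.3,0],"dr":[0,0,0]},{"fingers":1,"slide":[-8.7,-1.4,0],"dr":[0,0,0]},{"fingers":1,"slide":[-10.4,-1.5,0],"dr":[0,0,0]},{"fingers":1,"slide":[-12.2,-1.5,0],"dr":[0,0,0]},{"fingers":1,"slide":[-14,-1.4,0],"dr":[0,0,0]}]' 80
```

```text
time_s: 7.93
tcp_pos: [502.4, -41.3, 95.1]
eef_rot: [0.499, -0.499, 0.501, -0.5]
wrist_force: [12.1, -0.0, 1.8]
grip_width: 0.213
```

```bash
python3 -m handwheel '[{"fingers":1,"slide":[-0.8,0,0],"dr":[0,0,0]},{"fingers":1,"slide":[-1.5,0.1,0],"dr":[0,0,0]},{"fingers":1,"slide":[-2.3,0.2,0],"dr":[0,0,0]},{"fingers":1,"slide":[-3.1,0.3,0],"dr":[0,0,0]},{"fingers":1,"slide":[-3.9,0.4,0],"dr":[0,0,0]},{"fingers":1,"slide":[-4.6,0.5,0],"dr":[0,0,0]},{"fingers":1,"slide":[-4.6,0.5,0],"dr":[0,0,0]},{"fingers":1,"slide":[-4.6,0.5,0],"dr":[0,0,0]}]' 80
```

```text
time_s: 8.6
tcp_pos: [500.0, -41.1, 95.3]
eef_rot: [0.497, -0.498, 0.503, -0.502]
wrist_force: [34.0, -1.5, -11.4]
grip_width: 0.213
```

The force has climbed to 34 N at the handle, so the jaw is hard against the jar. I'm releasing and rising.

```bash
python3 -m handwheel '[{"fingers":0.5,"slide":[0,0,0],"dr":[0,0,0]},{"fingers":0,"slide":[0,0,0],"dr":[0,0,0]},{"fingers":-0.5,"slide":[0,0,0],"dr":[0,0,0]},{"fingers":-0.5,"slide":[0,0,5],"dr":[0,0,0]},{"fingers":-0.5,"slide":[0,0,30],"dr":[0,0,0]},{"fingers":-1,"slide":[0,0,65],"dr":[0,0,0]},{"fingers":-1,"slide":[0,0,100],"dr":[0,0,0]},{"fingers":-1,"slide":[0,0,130],"dr":[0,0,0]}]' 80
python3 - <<'E'
from h import *
st=env.state();p=imaging.read_camera("wrist"); cv2.imwrite("pics/w5.png",p["image"])
print(st["tcp_pos"],st["grip_width"],st["wrist_force"])
for q,z in (("handle_grip",88),("cap_center",111.5),("cap_lug",111.5),("jar",12)):
    for r in finder.mark_of(q,p)[:2]: print(q,round(r["score"],2),np.round(r["point"],1),wrist_px2w(p,st,*r["point"],z).round(1))
p=imaging.read_camera("scene"); cv2.imwrite("pics/s5.png",cv2.resize(p["image"][160:240,240:360],None,fx=5,fy=5,interpolation=cv2.INTER_CUBIC))
for q,z in (("cap_center",111.5),("cap_lug",111.5),("jar",12)):
    for r in finder.mark_of(q,p)[:3]: print(q,round(r["score"],2),np.round(r["point"],1),px2w(p,*r["point"],z).round(1))
E
```

```text
time_s: 9.27
tcp_pos: [496.3, -40.8, 226.6]
eef_rot: [0.499, -0.5, 0.501, -0.5]
wrist_force: [1.2, -0.6, 0.9]
grip_width: 0.997
[496.34635357 -40.80955425 226.58744645] 0.9971469511430214 [ 1.20405064 -0.59492177  0.9333005 ]
handle_grip 0.96 [325.6 192.3] [503.2 -44.7  88. ]
cap_center 0.72 [443.5 293.1] [ 622.3 -143.3  111.5]
cap_center 0.66 [360.4 304.1] [ 537.3 -150.5  111.5]
cap_lug 0.97 [383.2 294.1] [ 558.7 -139.3  111.5]
jar 0.77 [350.9 256.6] [ 537.7 -152.8   12. ]
jar 0.69 [324.3 188.9] [503.8 -64.6  12. ]
cap_center 0.84 [261.3 249.2] [ 740.4 -207.3  111.5]
cap_center 0.72 [273.2 188. ] [ 524.8 -153.6  111.5]
cap_lug 0.79 [282.4 192.3] [ 547.2 -127.2  111.5]
cap_lug 0.68 [255.  240.7] [ 709.5 -222.7  111.5]
jar 0.56 [277.6 210.3] [ 538.  -150.3   12. ]
jar 0.56 [331.8 249.5] [715.9  -2.4  12. ]
jar 0.25 [301.4 204.6] [528.2 -69.8  12. ]
```

View pics/w5.png

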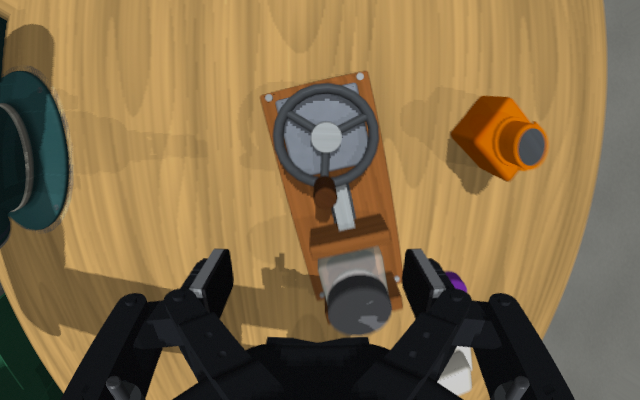

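View pics/s5.png

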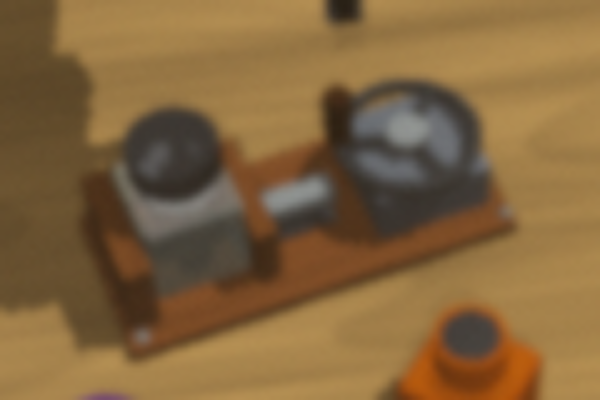

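The jaw, at wrist (350,232), is against the jar, and the handle at (325,195) is released. Cap lug is at about 27.6° world, or 14° from the jar's x axis, which agrees with the spec. I'm moving above the cap and re-measuring.

```bash
python3 -m handwheel '[{"fingers":-1,"slide":[12,-32,0],"dr":[0,0,0]},{"fingers":-1,"slide":[24,-64,0],"dr":[0,0,0]},{"fingers":-1,"slide":[36,-96,0],"dr":[0,0,0]},{"fingers":-1,"slide":[40,-108,0],"dr":[0,0,0]},{"fingers":-1,"slide":[40,-108,0],"dr":[0,0,0]},{"fingers":-1,"slide":[40,-108,0],"dr":[0,0,0]},{"fingers":-1,"slide":[40,-108,0],"dr":[0,0,0]},{"fingers":-1,"slide":[40,-108,0],"dr":[0,0,0]}]'
python3 - <<'E'
from h import *
st=env.state();p=imaging.read_camera("wrist"); cv2.imwrite("pics/w6.png",p["image"])
print(st["tcp_pos"],st["joint_pos"].round(2))
for q,z in (("cap_center",111.5),("cap_lug",111.5),("jar",12),("handle_grip",88),("anvil_face",41)):
    for r in finder.mark_of(q,p)[:2]: print(q,round(r["score"],2),np.round(r["point"],1),wrist_px2w(p,st,*r["point"],z).round(1))
E
```

```text
time_s: 10.38
tcp_pos: [536.4, -147.9, 223.7]
eef_rot: [-0.5, 0.5, -0.5, 0.5]
wrist_force: [0.1, -0.3, 0.2]
grip_width: 1.003
[ 536.37146928 -147.90844365  223.69171942] [-0.31 -0.14  1.73  0.    1.54 -0.31]
cap_center 0.91 [319.4 202. ] [ 537.4 -151.6  111.5]
cap_center 0.59 [429.  228.7] [ 633.1 -176.6  111.5]
cap_lug 0.83 [405.7 234. ] [ 612.  -181.   111.5]
cap_lug 0.78 [346.3 184.9] [ 558.7 -137.2  111.5]
jar 0.87 [318.  173.7] [ 536.4 -153.    12. ]
jar 0.82 [459.2  41.8] [696.5   4.4  12. ]
handle_grip 0.79 [274.4  69.1] [500.4 -44.5  88. ]
```

View pics/w6.png

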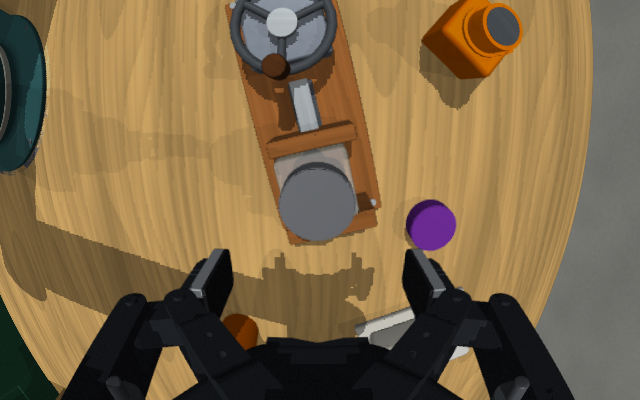

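The wrist view shows the grey cap at (318,202) centred between the fingers in x, with the jaw at (311,135) against the jar and the purple look-alike at (431,225). I'm refining the centre with a circle fit.

```bash
python3 - <<'E'
from h import *
st=env.state();p=imaging.read_camera("wrist"); g=cv2.medianBlur(cv2.cvtColor(p["image"],cv2.COLOR_BGR2GRAY),3)
c=cv2.HoughCircles(g[140:270,250:390],cv2.HOUGH_GRADIENT,1,20,param1=100,param2=15,minRadius=33,maxRadius=44)
for u,v,r in c[0][:3]: print(u+250,v+140,r,wrist_px2w(p,st,u+250,v+140,123.5).round(1), wrist_px2w(p,st,u+250+r,v+140,123.5).round(1))
d=p["range_z"]; print(d[200,318],d[140:270:10,318].round(0))
f=200/np.tan(np.radians(p["vfov"])/2); v,u=np.mgrid[140:270,250:390]
dx,dy=u-p["cx"],v-p["cy"]; rr=np.hypot(dx,dy); th=rr/f; z=d[140:270,250:390]
k=np.tan(th)/np.maximum(rr,1e-9)*z
pc=np.stack([dx*k,-dy*k,-z],-1); T=np.array(p["tool_from_camera"]); Rw=R.from_quat(st["eef_rot"]).as_matrix()
w=(pc@T[:3,:3].T+T[:3,3])@Rw.T+st["tcp_pos"]; w=w.reshape(-1,3)
m=(w[:,2]>116)&(w[:,2]<132)&(z.reshape(-1)>0); q=w[m]; print(m.sum(),np.median(q[:,2]),q.mean(0).round(1),cv2.minEnclosingCircle(q[:,:2].astype(np.float32)))
print(R.from_quat(st["eef_rot"]).as_matrix().round(3))
E
```

```text
315.5 205.5 39.0 [ 534.5 -150.8  123.5] [ 564.6 -150.9  123.5]
236.20757 [283. 273. 269.   0. 232. 234. 236. 239. 242. 244. 384. 388. 392.]
4518 123.26262228720265 [ 535.3 -148.7  123.1] ((535.17919921875, -150.82374572753906), 30.80579376220703)
[[-0.001  0.     1.   ]
 [-1.    -0.    -0.001]
 [ 0.    -1.     0.   ]]
```

```bash
python3 -m handwheel '[{"fingers":-1,"slide":[-0.6,-1.5,-30],"dr":[0,0,0]},{"fingers":-1,"slide":[-0.6,-1.5,-60],"dr":[0,0,0]},{"fingers":-1,"slide":[-0.6,-1.5,-85],"dr":[0,0,0]},{"fingers":-1,"slide":[-0.6,-1.5,-100],"dr":[0,0,0]},{"fingers":-1,"slide":[-0.6,-1.5,-110],"dr":[0,0,0]},{"fingers":-1,"slide":[-0.6,-1.5,-110],"dr":[0,0,0]},{"fingers":-1,"slide":[-0.6,-1.5,-110],"dr":[0,0,0]},{"fingers":-1,"slide":[-0.6,-1.5,-110],"dr":[0,0,0]}]' 40
python3 - <<'E'
from h import *
st=env.state();p=imaging.read_camera("wrist"); cv2.imwrite("pics/w7.png",p["image"]); print(st["tcp_pos"])
for r in finder.mark_of("cap_center",p)[:2]: print(r["score"],r["point"],wrist_px2w(p,st,*r["point"],111.5).round(1))
E
```

```text
time_s: 11.4
tcp_pos: [536.6, -150.5, 115.2]
eef_rot: [0.499, -0.5, 0.501, -0.5]
wrist_force: [-0.0, -0.5, 0.5]
grip_width: 1.001
[ 536.56696984 -150.46903829  115.18130843]
0.86 [466.9, 268.5] [ 614.2 -153.6  111.5]
0.71 [316.9, 269.9] [ 535.7 -150.6  111.5]
```

View pics/w7.png

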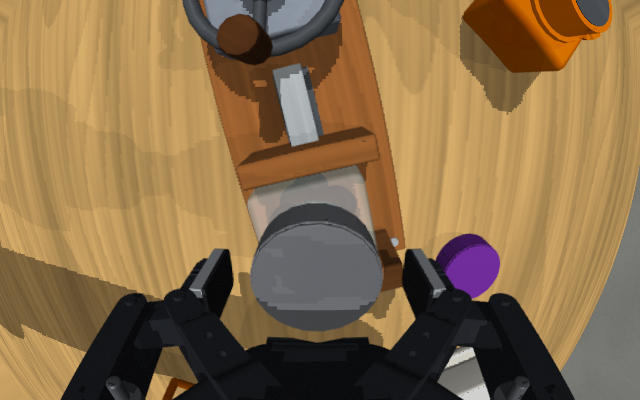

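The cap at (317,268) lies centred between the pads (225 and 410). I'm closing.

```bash
python3 -m handwheel '[{"fingers":-0.3,"slide":[0,0.5,0],"dr":[0,0,0]},{"fingers":0,"slide":[0,0.5,0],"dr":[0,0,0]},{"fingers":1,"slide":[0,0.5,0],"dr":[0,0,0]},{"fingers":1,"slide":[0,0.5,0],"dr":[0,0,0]},{"fingers":1,"slide":[0,0.5,0],"dr":[0,0,0]},{"fingers":1,"slide":[0,0.5,0],"dr":[0,0,0]},{"fingers":1,"slide":[0,0.5,0],"dr":[0,0,0]},{"fingers":1,"slide":[0,0.5,0],"dr":[0,0,0]}]' 60
python3 - <<'E'
from h import *
st=env.state(); print(st["tcp_pos"],st["wrist_force"],st["torque"],st["grip_width"])
E
```

```text
time_s: 12.17
tcp_pos: [536.1, -149.8, 114.6]
eef_rot: [0.499, -0.5, 0.501, -0.5]
wrist_force: [-4.3, 1.6, 7.4]
grip_width: 0.688
[ 536.080088   -149.80722273  114.63638494] [-4.31044766  1.61610526  7.36093972] [ 0.18220994  0.66797304 -0.06928459] 0.6882895566540208
```

The grip is 58.5 mm wide, which matches the cap, and side forces are small. I'm turning anticlockwise.

```bash
python3 -m handwheel '[{"fingers":1,"slide":[-0.3,0,0],"dr":[0,0,3]},{"fingers":1,"slide":[-0.3,0,0],"dr":[0,0,6]},{"fingers":1,"slide":[-0.3,0,0],"dr":[0,0,9]},{"fingers":1,"slide":[-0.3,0,0],"dr":[0,0,12]},{"fingers":1,"slide":[-0.3,0,0],"dr":[0,0,15]},{"fingers":1,"slide":[-0.3,0,0],"dr":[0,0,18]},{"fingers":1,"slide":[-0.3,0,0],"dr":[0,0,21]},{"fingers":1,"slide":[-0.3,0,0],"dr":[0,0,24]}]' 70
python3 - <<'E'
from h import *
st=env.state(); print(st["tcp_pos"],st["wrist_force"],st["torque"],st["grip_width"]); o=R.from_quat(st["eef_rot"]).as_matrix()[:,2]; print(np.degrees(np.arctan2(o[1],o[0])))
p=imaging.read_camera("wrist"); cv2.imwrite("pics/w8.png",p["image"])
for q in ("cap_lug","jar"):
  for r in finder.mark_of(q,p)[:2]: print(q,r["score"],r["point"],wrist_px2w(p,st,*r["point"],111.5).round(1))
p=imaging.read_camera("top"); cv2.imwrite("pics/t8.png",cv2.resize(p["image"][150:250,280:410],None,fx=5,fy=5,interpolation=cv2.INTER_CUBIC))
p=imaging.read_camera("scene"); cv2.imwrite("pics/s8.png",cv2.resize(p["image"][160:240,240:360],None,fx=5,fy=5,interpolation=cv2.INTER_CUBIC))
E
```

```text
time_s: 12.83
tcp_pos: [536.1, -150.0, 114.9]
eef_rot: [-0.593, 0.384, -0.386, 0.593]
wrist_force: [-1.0, 0.1, 9.2]
grip_width: 0.683
[ 536.12559745 -149.99092754  114.94470063] [-1.03047441  0.08403435  9.20966466] [-0.01601259  0.37274313 -0.33661657] 0.6825255470108398
24.030768899030885
cap_lug 0.56 [372.4, 247.0] [ 554.  -128.4  111.5]
jar 0.85 [315.4, 202.7] [ 520.9 -119.2  111.5]
jar 0.84 [548.2, 115.6] [608.1 -31.1 111.5]
```

View pics/w8.png

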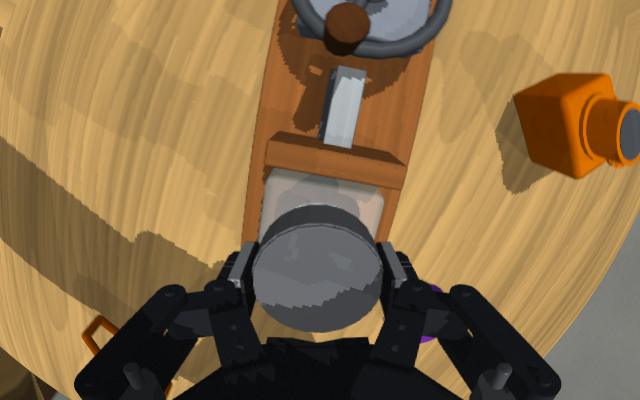

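View pics/s8.png

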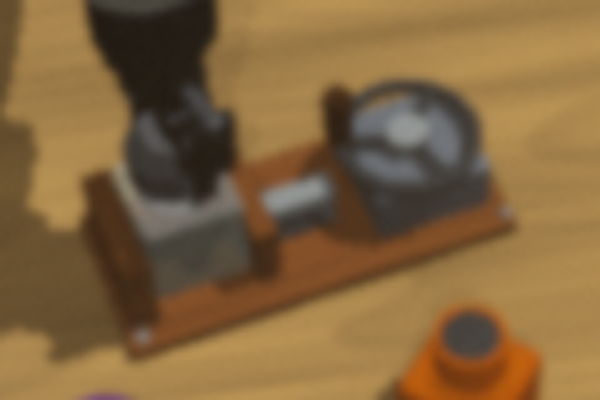

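The jar stays square with the jaw, and the lug has moved from about 27° to about 50° world, so the cap is turning without slip. I'm carrying on, allowing a slight rise.

```bash
python3 -m handwheel '[{"fingers":1,"slide":[0,0,0],"dr":[0,0,3]},{"fingers":1,"slide":[0,0,0],"dr":[0,0,6]},{"fingers":1,"slide":[0,0,0],"dr":[0,0,9]},{"fingers":1,"slide":[0,0,0.3],"dr":[0,0,12]},{"fingers":1,"slide":[0,0,0.6],"dr":[0,0,15]},{"fingers":1,"slide":[0,0,1],"dr":[0,0,18]},{"fingers":1,"slide":[0,0,1.3],"dr":[0,0,21]},{"fingers":1,"slide":[0,0,1.6],"dr":[0,0,24]}]' 70
python3 - <<'E'
from h import *
st=env.state(); print(st["torque"])
E
python3 -m handwheel '[{"fingers":1,"slide":[0,0,0.3],"dr":[0,0,3]},{"fingers":1,"slide":[0,0,0.5],"dr":[0,0,6]},{"fingers":1,"slide":[0,0,0.7],"dr":[0,0,9]},{"fingers":1,"slide":[0,0,1],"dr":[0,0,12]},{"fingers":1,"slide":[0,0,1],"dr":[0,0,15]},{"fingers":1,"slide":[0,0,1],"dr":[0,0,18]},{"fingers":1,"slide":[0,0,1],"dr":[0,0,21]},{"fingers":1,"slide":[0,0,1],"dr":[0,0,22]}]' 70
python3 - <<'E'
from h import *
st=env.state(); print(st["tcp_pos"],st["wrist_force"],st["torque"],st["grip_width"],st["joint_pos"]); o=R.from_quat(st["eef_rot"]).as_matrix()[:,2]; print(np.degrees(np.arctan2(o[1],o[0])))
p=imaging.read_camera("wrist"); cv2.imwrite("pics/w9.png",p["image"])
for q in ("cap_lug",):
  for r in finder.mark_of(q,p)[:2]: print(q,r["score"],r["point"],wrist_px2w(p,st,*r["point"],113).round(1))
E
```

```text
time_s: 13.75
tcp_pos: [535.8, -149.9, 116.6]
eef_rot: [0.66, -0.253, 0.253, -0.66]
wrist_force: [-5.0, 0.4, 8.3]
grip_width: 0.686
[ 0.05193941  0.78338753 -0.0963782 ]
time_s: 14.42
tcp_pos: [535.4, -150.0, 116.6]
eef_rot: [0.697, -0.123, 0.122, -0.696]
wrist_force: [-5.9, -0.7, 3.9]
grip_width: 0.681
[ 535.39969013 -149.95753726  116.61895317] [-5.93322264 -0.71976551  3.91739607] [-0.21315835  0.83848721 -0.11988442] 0.6814808994965742 [-3.18719862e-01 -7.45241599e-02  1.85495721e+00 -5.17999456e-04
  1.36163191e+00 -1.54120689e+00]
70.04952383806464
cap_lug 0.73 [372.0, 247.1] [ 532.3 -121.6  113. ]
cap_lug 0.71 [279.6, 327.5] [ 563.8 -181.8  113. ]
```

View pics/w9.png

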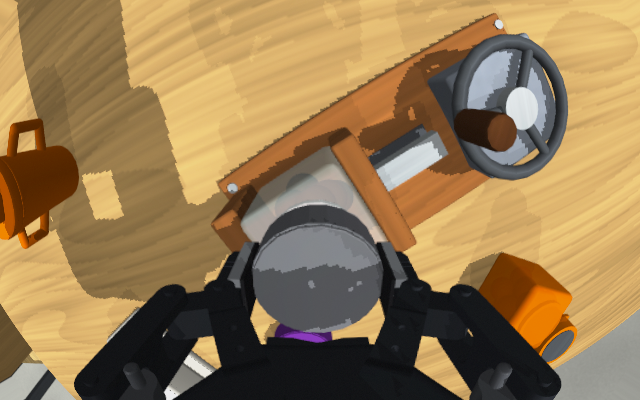

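The lug is at about 97° world, about 84° from the jar's x axis, inside the 60–110° free window, and the jar is still square in the clamp. I'm lifting gently at first.

```bash
python3 -m handwheel '[{"fingers":1,"slide":[0.3,0,0.8],"dr":[0,0,0]},{"fingers":1,"slide":[0.6,0,1.6],"dr":[0,0,0]},{"fingers":1,"slide":[0.6,0,2.4],"dr":[0,0,0]},{"fingers":1,"slide":[0.6,0,3.2],"dr":[0,0,0]},{"fingers":1,"slide":[0.6,0,4],"dr":[0,0,0]},{"fingers":1,"slide":[0.6,0,4.8],"dr":[0,0,0]},{"fingers":1,"slide":[0.6,0,5.4],"dr":[0,0,0]},{"fingers":1,"slide":[0.6,0,6],"dr":[0,0,0]}]' 70
```

```text
time_s: 15.18
tcp_pos: [535.6, -150.1, 121.8]
eef_rot: [0.696, -0.124, 0.123, -0.696]
wrist_force: [-5.5, -3.3, -3.5]
grip_width: 0.679
```

```bash
python3 -m handwheel '[{"fingers":1,"slide":[0.3,0,2],"dr":[0,0,0]},{"fingers":1,"slide":[0.5,0,4],"dr":[0,0,0]},{"fingers":1,"slide":[0.5,0,6],"dr":[0,0,0]},{"fingers":1,"slide":[0.5,0,8],"dr":[0,0,0]},{"fingers":1,"slide":[0.5,0,10],"dr":[0,0,0]},{"fingers":1,"slide":[0.5,0,12],"dr":[0,0,0]},{"fingers":1,"slide":[0.5,0,14],"dr":[0,0,0]},{"fingers":1,"slide":[0.5,0,16],"dr":[0,0,0]}]' 70
python3 -m handwheel '[{"fingers":1,"slide":[0,0,3],"dr":[0,0,0]},{"fingers":1,"slide":[0,0,6],"dr":[0,0,0]},{"fingers":1,"slide":[0,0,9],"dr":[0,0,0]},{"fingers":1,"slide":[0,0,12],"dr":[0,0,0]},{"fingers":1,"slide":[0,0,14],"dr":[0,0,0]},{"fingers":1,"slide":[0,0,14],"dr":[0,0,0]},{"fingers":1,"slide":[0,0,14],"dr":[0,0,0]},{"fingers":1,"slide":[0,0,14],"dr":[0,0,0]}]' 70
python3 - <<'E'
from h import *
st=env.state(); print(st["tcp_pos"],st["wrist_force"],st["torque"],st["grip_width"])
p=imaging.read_camera("wrist"); cv2.imwrite("pics/w10.png",p["image"])
for q,z in (("cap_center",149),("jar_mouth",117),("jar",12)):
  for r in finder.mark_of(q,p)[:2]: print(q,r["score"],r["point"],wrist_px2w(p,st,*r["point"],z).round(1))
p=imaging.read_camera("scene"); cv2.imwrite("pics/s10.png",cv2.resize(p["image"][150:230,235:355],None,fx=6,fy=6,interpolation=cv2.INTER_CUBIC))
for q,z in (("cap_center",149),("jar_mouth",117),("jar",12)):
  for r in finder.mark_of(q,p)[:2]: print(q,r["score"],r["point"],px2w(p,*r["point"],z).round(1))
p=imaging.read_camera("top"); cv2.imwrite("pics/t10.png",cv2.resize(p["image"][150:250,280:410],None,fx=5,fy=5,interpolation=cv2.INTER_CUBIC))
E
```

```text
time_s: 15.85
tcp_pos: [536.9, -149.8, 138.7]
eef_rot: [-0.696, 0.123, -0.124, 0.696]
wrist_force: [0.6, -0.9, 0.4]
grip_width: 0.681
time_s: 16.52
tcp_pos: [536.7, -149.8, 152.2]
eef_rot: [-0.696, 0.124, -0.123, 0.696]
wrist_force: [0.2, 0.7, -0.4]
grip_width: 0.681
[ 536.70790449 -149.78511915  152.17468509] [ 0.17432862  0.66512119 -0.38607502] [4.46616587e-03 2.06060806e-05 2.73874903e-02] 0.68136777276697
cap_center 0.89 [318.6, 271.0] [ 536.9 -149.1  149. ]
cap_center 0.65 [304.0, 324.4] [ 566.6 -168.1  149. ]
jar 0.95 [496.5, 261.7] [685.    9.4  12. ]
jar 0.81 [318.5, 189.3] [ 537.9 -149.    12. ]
cap_center 0.8 [258.8, 248.9] [ 762. -211.  149.]
cap_center 0.77 [275.0, 186.1] [ 550.4 -146.9  149. ]
jar_mouth 0.64 [273.1, 191.1] [ 541.9 -155.   117. ]
jar_mouth 0.57 [333.5, 224.2] [696.1   4.9 117. ]
jar 0.93 [274.9, 212.1] [ 543.8 -159.8   12. ]
jar 0.9 [333.1, 246.4] [705.7   3.6  12. ]
```

View pics/w10.png

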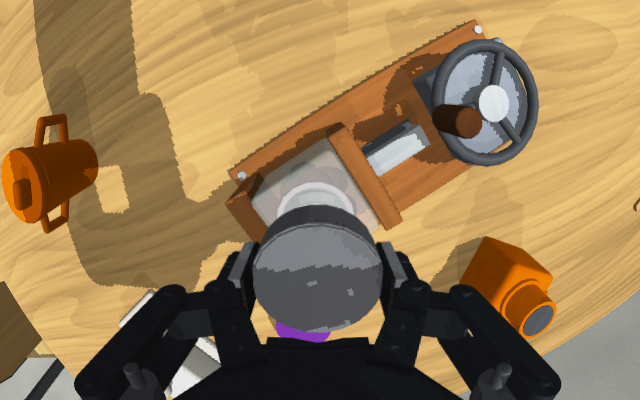

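View pics/s10.png

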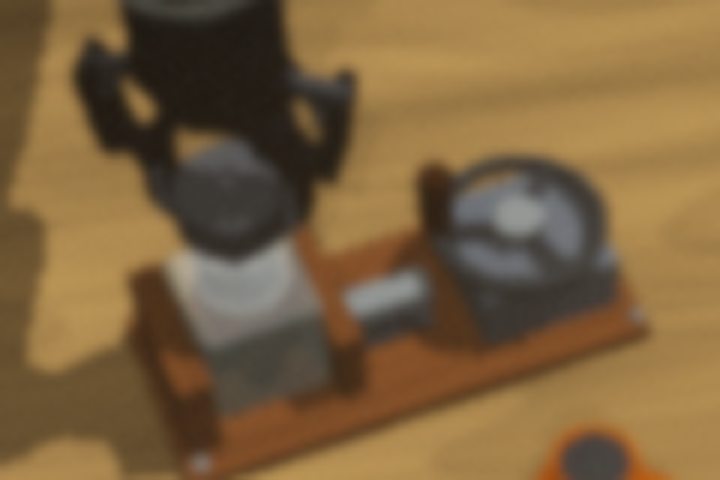

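View pics/t10.png

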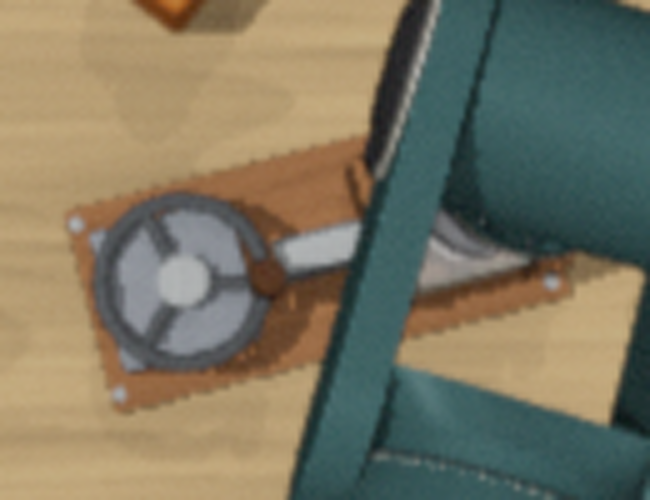

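The cap is held level in the gripper (wrist (318,270)) and off the neck, whose bare rim shows at (316,200). The jar is still between the jaws. The TCP rose 37.4 mm from its grip height, less 17.5 mm to clear the mouth, for a gap of about 20 mm. The lateral shift is under 1 mm. I'm handing in.

```bash
python3 -c "
from rig import env
print(env.finish_job()); s=env.state(); print(s['tcp_pos'],s['wrist_force'],s['grip_width'],s['time_s'])"
```

```text
the job is handed in; nothing more can be done
None
the job is handed in; nothing more can be done
```

The cap is off and held level about 2 cm above the jar's open mouth, with the jar still standing in the clamp. I handed the job in at about 17 s; no verdict is reported.

- **Clamping:** I led the handle about 185° clockwise. The force there rose from about 7 N to 34 N as the jaw came hard against the jar, and I then let go.
- **Unscrewing:** I turned the cap 70° anticlockwise. The lug ended at about 84° from the jar's x axis, inside the free window of 60 to 110°. The jar stayed square in the jaws, and the cap lifted off with little force.
- **Last checks:**
  - The cap is gripped (0.68 opening, about 58 mm) with almost no wrist force.
  - It sits within 1 mm sideways of where it came off.
  - The gap works out at about 20 mm from how far the hand rose, assuming the jar and cap heights given in the task. I did not measure it directly.
- **What disagreed:** The scene camera put the cap and the jar's mouth 5 to 15 mm away from where the wrist camera and the arm's own position put them. I took that as detection error, because the cap hides the mouth from that angle. I also could not read the remaining clamping force after release, only see that the jaw was still against the jar.

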